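# Pack the culture plate, close the transport case and clamp it

### The arm

A 6-joint arm with a two-finger parallel gripper is mounted at the origin on the work surface. World frame = base frame: x ahead of the robot, y to its left, z up, the work surface at z = 0. Lengths are in mm, angles in rad, forces in N, time in s.
With the tool pointing down it reaches from about 350 to 875 mm from the base axis. Payload 4.2 kg.
Tool frame: the origin (TCP) lies at the very end of the fingers, on their centre line; the grasp point (between the pads) lies 19 mm behind it; z points along the fingers, y is the line along which they close (so a half turn about z gives the same grasp; the last joint's range is limited). The gripper opens to 85 mm and grips with 20 to 120 N. Pads are 22 mm wide; open, the fingers measure 114 mm over their backs; the gripper's body (76 mm by 85 mm) begins 54 mm behind the grasp point. The pads swing forward as they close: fully open they stand 13 mm farther back than shut.
Start: joints at [-1.082, 0.385, 0.008, 0, -1.194, -0.259], TCP at [142.382, -608.545, 198.712] pointing down, gripper open.
Joint ranges: [-3.14, 3.14], [-1.21, 2.06], [-1.07, 1.41], [-3.16, 2.05], [-2.99, -0.16], [-3.1, 3.1]. Speed limits (rad/s): [2.79, 2.79, 3.14, 3.14, 3.14, 3.14].

### API

Orientations are given as a unit quaternion [x, y, z, w].
In Python, from bench import arm gives the robot as it stands. The module is installed in compiled form; this text tells all that it offers.
- The arm moves only by the tool drive_tool, never from a script. Its argument "targets" is a list of rows, each a list of 5 numbers: the closure, from -1 (fully open) to 1 (shut), then the shift along the tool's x, y, z in mm, then the turn about the tool's z in degrees. In form: [[grip, tx, ty, tz, roll], ...]. A call has 1 to 12 rows; each row is the pose to reach, as a shift and turn from the pose commanded when the call began, along the tool's axes at that moment; what a row does not reach only later rows make up. A row lasts 1/10 s, in which the tool goes at most 50 mm and 8.59 degrees, less where a joint would pass 70% of its speed; a pose out of reach is approached as far as the arm can. A call with a gripper value outside its range is refused whole. The fingers move at their own pace and stop on an object; the grip force is fixed at half the most. Time passes only in rows, so rows that repeat a pose let the fingers close. It gives the time, the measured TCP pose, the force, the opening and the grip force at its end, in the units of the state.
- arm.read_state(): the state, without advancing time (a new reading comes with each control period).
- arm.get_image(name): name is "scene" or "top" or "wrist"; returns the picture (400x640x3 uint8, blue, green, red); there is no depth.
- arm.camera_params(name): a dict with "fov_y" (degrees; the focal length in pixels is half the picture's height over the tangent of half this angle, whatever the lens; pixels are square), "cx", "cy" (the principal point, pixels), "D" ([k1, k2, p1, p2, k3] as OpenCV has them; the pictures are not rectified), "rvec" (rotation vector, rad) and "tvec" (3), from world to camera coordinates, as OpenCV has them; the wrist camera has in their place "tool_from_camera" (4x4, takes a point from camera to tool coordinates, whose origin is the TCP and whose axes are the flange's). Camera axes: x right, y down, z forward; pixel columns grow to the right and rows downward; lengths in mm; the calibration is good to about 2 mm. A picture is of the moment at which its call begins: read the wrist's pose just before it. camera_params takes no time and is no camera call.
- arm.job_done(): hands the job in; it is judged then, once.
The state is a dict: "clock": time; "joints": joint angles; "joint_vel": joint speeds; "joint_efforts": joint torques, N m; "position": TCP position; "ee_rot": TCP orientation; "contact_force": force on the tool from outside, world axes, zero at the start; "wrist_torque": the same for the moment, N m; "gripper_width": finger opening in mm; "grasp_force": force on a finger pad.
Only numpy, scipy, OpenCV 4.12 (cv2) and the standard library are available. Lean on these libraries where they do the work, as an engineer would, in place of code of your own. Each camera call takes 0.05 s, during which the arm holds its last target. There are 200 camera calls.

### The job

Take the orange-lidded culture plate out of the sloping rack and stand it upright on its long edge in the empty bay of the transport case, set down, not dropped. Then swing the yellow lid fully shut and bring the red-tipped clamp arm down onto it. Leave the other plates and everything else on the bench where they are.

Things in the scene. Friction and masses are not known exactly. Their poses are not given: they have to be found in the camera images.
- plate_orange: Culture plate to pack, white with an orange lid: 20 mm thick (x), 128 wide (y), 86 tall (z), 0.12 kg. Origin: centre of its lower 20 x 128 mm edge. It starts leaning in the rack, top edge 0.52 rad from vertical towards the rack's -x. Grip it across the 20 mm at the middle of its top edge, tool in line with its z; its back rests on ribs 55 mm tall, with 70 mm open between them.
- plate_blue: Same plate with a blue lid, in the rack's other place; leave it there. Same frame as the orange one.
- plate_green: Same plate with a green lid, already standing upright in the case's other bay, 52 mm from the empty bay (centre to centre); leave it there.
- rack: Fixed aluminium rack, 110 x 310 x 75 mm, holding two plates side by side (centres at its y = +75 and -75 mm, 150 mm apart). Origin: centre of its underside below the plates' lower edges; it leans the plates towards its -x.
- case: Fixed grey lower shell of the transport case, 170 (x) x 116 (y) x 52 mm high, on a dock board. Origin: centre of the shell at table level. Lid hinge at its +x side (to the left, about world +y); its +y points back to the robot, within 12 degrees. Clamp post, 135 mm high, at x = -107 mm. Two bays side by side along y, for plates standing with their wide faces along x.
- bay (a point): Centre of the empty bay's floor, 12 mm above the table, axes as the case's; the bay nearer the robot. It is 137 mm long (x) by 28 mm wide (y); its black foam walls rise 33 mm and the shell's rim 40 mm above this floor. A seated plate's origin is here, its z up, its y along the bay's x either way round.
- case_lid (a joint): Angle of the yellow lid, rad: 0 shut, 1.6 to 1.8 at the start (open, just past upright). Stiff hinge: stays where it is left, about 3 N at lid_push moves it. The lid is a hood 170 long (from the hinge) x 116 wide x 60 mm deep; shut, its flat top is 112 mm above the table.
- lid_hinge (a point): Point on the lid's hinge axis, mid-width (52 mm above the table). The axis runs along the case's y; the shut lid reaches 170 mm from here towards the case's -x.
- lid_push (a point): Point on the outside of the lid's top wall, mid-width, 45 mm from the free edge; moves with the lid. Shut it lies 125 mm from the hinge axis towards the case's -x and 60 mm above it.
- clamp (a joint): Angle of the clamp arm, rad: 0 down flat on the shut lid, 1.75 to 2.0 at the start (up, leaning away from the lid). It stays where it is left; about 1 to 2 N at the tip moves it.
- clamp_pivot (a point): Clamp arm's pivot, on top of the post, 122 mm above the table. Pivot axis along the case's y; the arm, down, reaches 105 mm from here towards the case's +x over the lid.
- clamp_push (a point): Point on the outer (when down: upper) face of the arm's red tip, 85 mm from the pivot; the arm is 30 mm wide and 17 mm thick there. Moves with the arm.
- mouse: Blue and black computer mouse, about 85 x 66 x 33 mm, loose; origin on its underside.
- bottle: Amber bottle, 60 mm diameter, 130 mm tall, loose; origin under its centre.
- objective: Steel microscope objective standing upright, 40 mm diameter, 60 mm tall, loose; origin under its centre.
- slide_box: Green slide box 85 x 100 x 34 mm, loose; origin under its centre.
- beaker: Glass beaker, 60 mm diameter, 75 mm tall, loose; origin under its centre.

How it is judged:
By the outcome, as a careful person would: the job done as asked, in the order asked, and still so for the second after the job is handed in, with the robot touching nothing.
It also fails if it takes over 66 s, if anything falls off the work surface, if the arm or the gripper's body presses on something with over 40 N, if the wrist force passes 120 N, or if a joint passes its speed limit or range.

## Working session

There is one attempt and no reset: what is moved stays moved. The work goes in short steps, Python scripts to look and compute and a tool call to move; the robot and the scene stay as the last step left them, time stands still between calls to the robot, and variables do not carry over. Pictures are saved under pics/ and viewed, at most 10 in all, crops included, and the job is handed in when it is done.

Besides the shell and the picture viewer there is one more tool, called after "Call:" as a command line: name --pt "numbers of a row" for each row, then --argument value for the rest. drive_tool: Moves the arm, as the interface text tells. Its arguments: {"type":"object","properties":{"targets":{"type":"array","items":{"type":"array","items":{"type":"number"}}}},"required":["targets"]}

```bash
mkdir -p pics; cat > h.py <<'E'
import numpy as np, cv2
from bench import arm
from scipy.spatial.transform import Rotation as R
def cam(name,st=None):
    p=arm.camera_params(name); f=200/np.tan(np.radians(p["fov_y"])/2)
    K=np.array([[f,0,p["cx"]],[0,f,p["cy"]],[0,0,1]]); D=np.array(p["D"],float)
    if name=="wrist":
        T=np.eye(4); T[:3,:3]=R.from_quat(st["ee_rot"]).as_matrix(); T[:3,3]=st["position"]
        W=T@np.array(p["tool_from_camera"])
    else:
        r=R.from_rotvec(np.ravel(p["rvec"])).as_matrix(); W=np.eye(4); W[:3,:3]=r.T; W[:3,3]=-r.T@np.ravel(p["tvec"])
    return K,D,W
def ray(c,px):
    K,D,W=c; u=cv2.undistortPoints(np.array(px,float).reshape(-1,1,2),K,D).reshape(-1,2)
    d=np.c_[u,np.ones(len(u))]@W[:3,:3].T
    return W[:3,3],d/np.linalg.norm(d,axis=1)[:,None]
def onz(c,px,z):
    o,d=ray(c,px); return o+d*((z-o[2])/d[:,2])[:,None]
def tri(cs,pxs):
    A=np.zeros((3,3));b=np.zeros(3);L=[]
    for c,p in zip(cs,pxs):
        o,d=ray(c,[p]);M=np.eye(3)-np.outer(d[0],d[0]);A+=M;b+=M@o;L.append((M,o))
    x=np.linalg.solve(A,b); return x,[np.linalg.norm(M@(x-o)) for M,o in L]
def proj(c,X):
    K,D,W=c; V=np.linalg.inv(W); return cv2.projectPoints(np.array(X,float).reshape(-1,1,3),cv2.Rodrigues(V[:3,:3])[0],V[:3,3],K,D)[0].reshape(-1,2)
E
python3 - <<'E'
from h import *
s=arm.read_state(); print(s)
for n in("scene","top","wrist"):
    cv2.imwrite(f"pics/{n}0.png",arm.get_image(n)); c=cam(n,s); print(n,c[0][0,0],c[2].round(2).tolist(),c[1])
E
```

```text
{'clock': 0.0, 'joints': array([-1.08239434e+00,  3.85566315e-01,  6.63662359e-03, -4.85610314e-04,
       -1.19401631e+00, -2.58606534e-01]), 'joint_vel': array([-2.92196962e-04,  1.49304059e-06,  9.22718821e-04,  2.05719709e-04,
        1.48791295e-03, -5.12774958e-04]), 'joint_efforts': array([ 1.01254547e-03, -3.92292380e+01,  1.88399971e+01,  4.18616563e+00,
       -4.64831974e-03, -2.66201754e-07]), 'position': array([ 142.22815784, -607.93033377,  197.62199325]), 'ee_rot': array([-1.14556032e-01,  9.93416181e-01,  1.08307867e-03, -1.82069760e-04]), 'contact_force': array([0.99322301, 0.14510209, 0.71005731]), 'wrist_torque': array([0.00076151, 0.01928808, 0.00169441]), 'grasp_force': 0.0, 'gripper_width': 85.53660167055904}
scene 372.4499798762871 [[0.66, 0.63, -0.42, 1033.31], [0.75, -0.55, 0.36, -370.21], [-0.0, -0.56, -0.83, 975.64], [0.0, 0.0, 0.0, 1.0]] [0.00152627 0.         0.         0.         0.        ]
top 383.6752036269881 [[-0.0, -1.0, 0.07, 529.89], [-1.0, 0.0, 0.03, 9.2], [-0.03, -0.07, -1.0, 905.64], [0.0, 0.0, 0.0, 1.0]] [-0.00332866  0.          0.          0.          0.        ]
wrist 285.34651498112487 [[-0.23, 0.93, 0.29, 67.41], [0.97, 0.22, 0.07, -625.39], [0.0, 0.3, -0.95, 373.14], [0.0, 0.0, 0.0, 1.0]] [-0.03775541  0.          0.          0.          0.        ]
```

View pics/scene0.png

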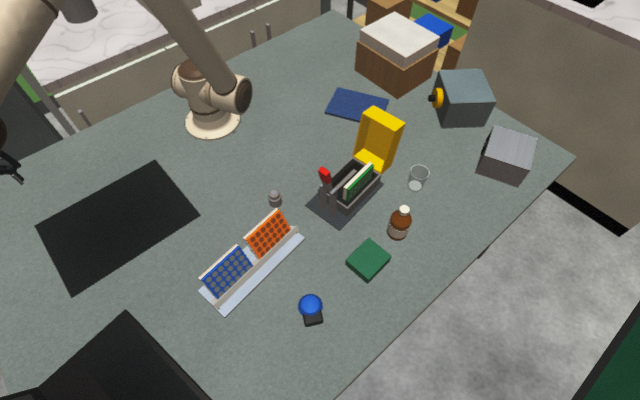

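View pics/top0.png

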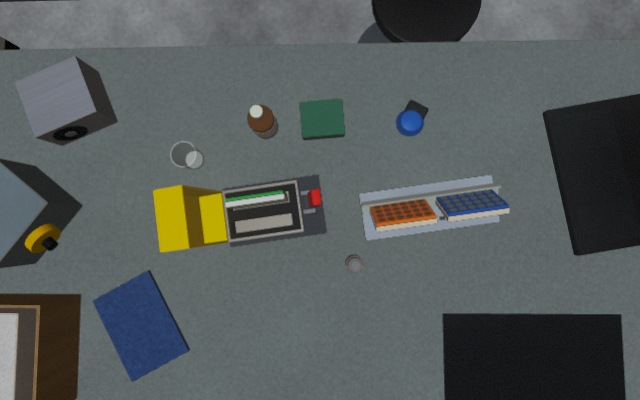

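The scene view shows the rack (orange plate at ~(268,233), blue at (227,270)) leaning toward the robot. The case is at ~(350,190), with its yellow lid open and the clamp up. In the top view, orange is at (403,214), the case at (264,212), the empty bay at (263,223), and the red clamp tip at (315,198). Next I'll zoom in on both.

```bash
python3 - <<'E'
from h import *
t=cv2.imread("pics/top0.png");s=cv2.imread("pics/scene0.png")
a=cv2.resize(t[165:265,145:345],None,fx=4,fy=4,interpolation=cv2.INTER_CUBIC)[:300+100]
b=cv2.resize(s[95:235,240:420],None,fx=4,fy=4,interpolation=cv2.INTER_CUBIC)
cv2.imwrite("pics/za.png",a);cv2.imwrite("pics/zb.png",b)
for n,im in(("top",t),("scene",s)):
    hsv=cv2.cvtColor(im,cv2.COLOR_BGR2HSV)
    for c,lo,hi in(("orange",(4,150,90),(16,255,255)),("yellow",(22,150,60),(32,255,255)),("red",(0,170,90),(3,255,255)),("blue",(105,110,60),(125,255,255)),("green",(45,120,60),(85,255,255))):
        m=cv2.morphologyEx(cv2.inRange(hsv,lo,hi),cv2.MORPH_CLOSE,np.ones((5,5)))
        for k in cv2.findContours(m,0,2)[0]:
            if cv2.contourArea(k)>40: print(n,c,cv2.contourArea(k),cv2.boundingRect(k),cv2.approxPolyDP(k,3,True).reshape(-1,2).tolist())
E
```

```text
top orange 1044.0 (371, 200, 65, 26) [[435, 217], [425, 200], [371, 207], [377, 225]]
top orange 75.5 (251, 119, 16, 10) [[266, 126], [263, 119], [251, 121], [257, 128]]
top yellow 522.0 (24, 224, 37, 29) [[60, 231], [51, 224], [41, 225], [27, 236], [24, 244], [32, 252], [42, 250], [41, 240], [47, 236], [56, 239]]
top yellow 3965.0 (153, 185, 75, 67) [[153, 191], [160, 251], [227, 241], [221, 192], [181, 185]]
top red 145.5 (309, 189, 12, 17) [[311, 190], [311, 205], [320, 204], [319, 190]]
top blue 5614.5 (93, 271, 95, 110) [[148, 271], [93, 301], [131, 380], [187, 350]]
top blue 999.5 (437, 190, 72, 26) [[508, 207], [491, 190], [482, 191], [481, 195], [473, 192], [472, 196], [447, 196], [446, 200], [437, 197], [449, 215]]
top blue 539.0 (396, 110, 28, 26) [[402, 111], [396, 120], [399, 131], [405, 135], [419, 132], [423, 124], [419, 113]]
top green 131.5 (226, 190, 58, 11) [[283, 192], [226, 200]]
top green 1251.5 (301, 100, 43, 36) [[341, 100], [302, 103], [303, 133], [342, 131]]
scene orange 200.5 (391, 211, 20, 17) [[392, 214], [397, 226], [409, 224], [408, 214]]
scene orange 97
[... 672 characters left out ...]
2) [[307, 294], [300, 299], [298, 309], [301, 314], [312, 315], [322, 306], [317, 296]]
scene blue 1099.0 (202, 246, 51, 52) [[238, 246], [202, 278], [217, 297], [219, 291], [224, 292], [225, 286], [230, 286], [236, 276], [252, 265]]
scene blue 1038.0 (325, 88, 63, 32) [[325, 111], [359, 119], [361, 111], [371, 104], [384, 109], [387, 99], [337, 88]]
scene blue 516.0 (414, 13, 39, 35) [[415, 20], [440, 35], [439, 47], [447, 42], [451, 25], [428, 13]]
scene green 2228.0 (584, 317, 56, 83) [[639, 317], [584, 399], [639, 399]]
scene green 882.0 (347, 239, 43, 40) [[369, 239], [347, 259], [367, 278], [389, 257]]
scene green 78.0 (347, 165, 27, 36) [[373, 165], [347, 189], [347, 200], [350, 188]]
```

View pics/za.png

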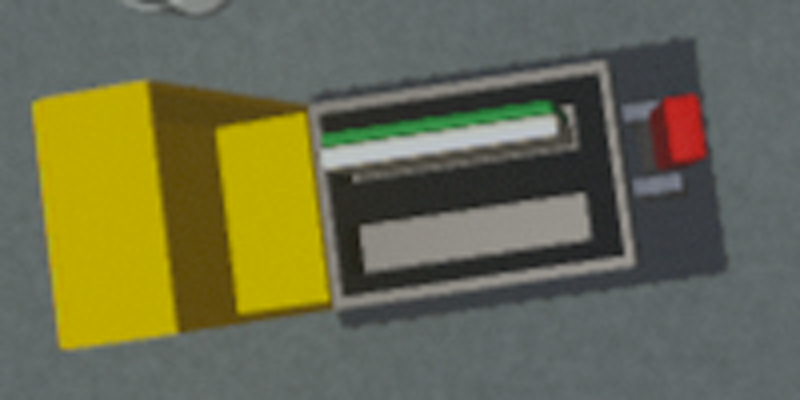

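View pics/zb.png

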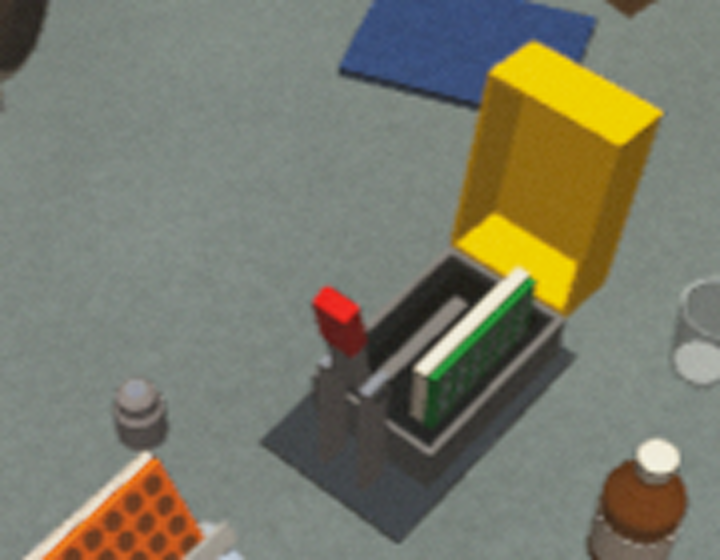

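The zooms show the case rim corners (top-zoom px (312,102), (605,62), (635,265), (337,310)). The empty bay floor is at (360,226), (585,194), (592,240), (365,272). The lid is open and the clamp is up, with its red tip at (680,130).

```bash
cat > m.py <<'E'
from h import *
T=cam("top");S=cam("scene")
za=lambda L:[(145+(u+.5)/4-.5,165+(v+.5)/4-.5) for u,v in L]
zb=lambda L:[(240+(u+.5)/4-.5,95+(v+.5)/4-.5) for u,v in L]
E
python3 - <<'E'
from m import *
np.set_printoptions(precision=1,suppress=True)
r=onz(T,za([(312,102),(605,62),(635,265),(337,310)]),52); print("rim",r,r.mean(0))
for i in range(4): print(np.linalg.norm(r[i]-r[i-1]),np.degrees(np.arctan2(*(r[i]-r[i-1])[[1,0]])))
f=onz(T,za([(360,226),(585,194),(592,240),(365,272)]),12); print("floor",f,f.mean(0))
for i in range(4): print(np.linalg.norm(f[i]-f[i-1]),np.degrees(np.arctan2(*(f[i]-f[i-1])[[1,0]])))
P=[tri([T,S],[a,b]) for a,b in (((377,225),(279,210)),((435,217),(246,238)),((425,200),(259,258)),((371,207),(290,229)))]
for p in P: print("orange",*p)
for i in range(4): print(np.linalg.norm(P[i][0]-P[i-1][0]))
print("red",onz(T,[(315.5,197)],170), tri([T,S],[(315,190),(328,172)]))
# lid: end-of-free-edge wall in top zoom / scene
for a,b in zip(za([(33,102),(150,82),(178,332),(62,348)]),zb([(0,0),(660,115),(490,72),(0,0)])):
    print("lid",tri([T,S],[a,b])) if b[0]>245 else 0
E
```

```text
rim [[609.7 246.9  52. ]
 [631.5  81.5  52. ]
 [518.1  64.6  52. ]
 [493.2 231.   52. ]] [563.1 156.   52. ]
117.61648519732867 7.759649506628805
166.80361393470872 -82.48940790916376
114.71845515512105 -171.50118921674311
168.2961088167569 98.50269583789755
floor [[540.4 228.5  12. ]
 [558.9  96.4  12. ]
 [532.1  92.3  12. ]
 [513.6 225.2  12. ]] [536.2 160.6  12. ]
27.051958809370596 7.013470339764065
133.37394813136467 -82.05504776130573
27.12131991539143 -171.14879776986575
134.24270327502066 97.91527056722748
orange [532.2 -90.5 100.9] [np.float64(2.1645941845181356), np.float64(2.164594184518165)]
orange [ 547.7 -210.4  104.9] [np.float64(0.9593028999420993), np.float64(0.9593028999420498)]
orange [ 587.  -207.1   40.4] [np.float64(0.6565685790173764), np.float64(0.6565685790174625)]
orange [571.7 -86.2  41.5] [np.float64(0.7763071049274756), np.float64(0.7763071049276085)]
71.5412428756173
121.0240800518123
75.60308894755312
121.89716999094392
red [[584.6  33.6 170. ]] (array([594.4,  34.4, 225.8]), [np.float64(2.261874974418329), np.float64(2.2618749744185003)])
lid (array([611.5, 280.1, 244.8]), [np.float64(17.33509981000607), np.float64(17.33509981000624)])
lid (array([491.2, 261.1, 218.1]), [np.float64(1.397314615554502), np.float64(1.3973146155544809)])
```

Call:
drive_tool --pt "-1 -497 354 -20 -84" --pt "-1 -497 354 -20 -84" --pt "-1 -497 354 -20 -84" --pt "-1 -497 354 -20 -84" --pt "-1 -497 354 -20 -84" --pt "-1 -497 354 -20 -84" --pt "-1 -497 354 -20 -84" --pt "-1 -497 354 -20 -84" --pt "-1 -497 354 -20 -84" --pt "-1 -497 354 -20 -84" --pt "-1 -497 354 -20 -84" --pt "-1 -497 354 -20 -84"

```text
clock: 1.35
position: [539.6, -156.6, 218.4]
ee_rot: [0.75, -0.661, -0.0, 0.0]
contact_force: [1.6, -1.0, 0.3]
gripper_width: 85.1
grasp_force: 0.0
```

Call:
drive_tool --pt "-1 0 0 0 0" --pt "-1 0 0 0 0" --pt "-1 0 0 0 0"

```text
clock: 1.65
position: [538.1, -158.9, 218.1]
ee_rot: [0.75, -0.662, -0.0, 0.0]
contact_force: [-0.4, -0.3, -0.1]
gripper_width: 85.1
grasp_force: 0.0
```

```bash
python3 - <<'E'
from h import *
s=arm.read_state(); print(s["position"],R.from_quat(s["ee_rot"]).as_matrix().round(3),s["joints"].round(3),s["clock"])
im=arm.get_image("wrist"); cv2.imwrite("pics/w1.png",im); np.save("w1.npy",s,allow_pickle=True)
E
```

```text
[ 538.05013879 -158.8700761   218.05589793] [[ 0.124 -0.992 -0.001]
 [-0.992 -0.124  0.   ]
 [-0.     0.001 -1.   ]] [ 0.002  0.263 -0.12  -0.    -1.189  0.123] 1.65
```

View pics/w1.png

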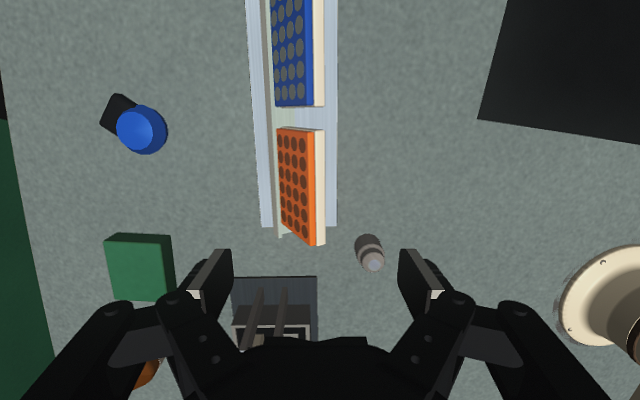

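The wrist view shows the orange plate lid at (278–318, 128–244) with the white back edge running (324,130)–(325,243). The case is below, behind the fingers. I'll refine the plate corners across the three views.

```bash
python3 - <<'E'
from m import *
np.set_printoptions(precision=1,suppress=True)
s=np.load("w1.npy",allow_pickle=True).item(); W=cam("wrist",s)
im=cv2.imread("pics/w1.png");hsv=cv2.cvtColor(im,cv2.COLOR_BGR2HSV)
def quad(m):
    k=max(cv2.findContours(m,0,2)[0],key=cv2.contourArea);return k,cv2.approxPolyDP(cv2.convexHull(k),4,True).reshape(-1,2)
m=cv2.morphologyEx(cv2.inRange(hsv,(4,150,60),(18,255,255)),cv2.MORPH_CLOSE,np.ones((9,9)));m[:,:200]=0
k,q=quad(m);print("orange w",q.tolist())
top=cv2.imread("pics/top0.png");th=cv2.cvtColor(top,cv2.COLOR_BGR2HSV)
wm=cv2.inRange(hsv,(10,8,185),(40,90,255));wm2=wm.copy();wm2[:115]=0;wm2[260:]=0;wm2[:,:290]=0;wm2[:,335:]=0
k,qw=quad(wm2);print("white w",qw.tolist())
tm=cv2.inRange(th,(5,8,170),(45,110,255));tm[:190]=0;tm[240:]=0;tm[:,:365]=0;tm[:,439:]=0
k,qt=quad(tm);print("white top",qt.tolist(),cv2.minAreaRect(k))
print("white wrist colour",im[200,320],"top",top[226,400],top[228,380])
def line_ends(m,rows):
    return [(np.where(m[r])[0].min(),np.where(m[r])[0].max()) for r in rows]
print(line_ends(wm2,(140,185,235)))
E
```

```text
orange w [[277, 129], [313, 133], [313, 245], [281, 221]]
white w [[323, 130], [324, 243], [317, 245], [315, 131]]
white top [[436, 219], [377, 230]] ((406.49005126953125, 224.43002319335938), (4.384061813354492, 59.962646484375), 81.8698959350586)
white wrist colour [193 216 227] top [155 175 185] [158 176 187]
[(np.int64(315), np.int64(324)), (np.int64(316), np.int64(324)), (np.int64(317), np.int64(324))]
```

```bash
python3 - <<'E'
from m import *
np.set_printoptions(precision=1,suppress=True)
s=np.load("w1.npy",allow_pickle=True).item(); W=cam("wrist",s)
for n,a,b in (("back-y",(324,130),(436.5,222.3)),("back+y",(325,244),(377.1,230.9)),("fr-y",(315,131),(435.9,217.9)),("fr+y",(316.5,245),(376.5,226.5))):
    print(n,*tri([W,T],[a,b]), onz(T,[b],98),onz(W,[a],98))
for a,b,c in (((313,133),(435,217),(246,238)),((313,245),(377,225),(279,210))): print("orange",*tri([W,T,S],[a,b,c]))
# lower orange line in wrist on plane z 30/40
print(onz(W,[(277,129),(281,221)],40))
E
```

```text
back-y [ 535.9 -214.8  102.2] [np.float64(0.293961885045978), np.float64(0.2939618850459368)] [[ 536.3 -216.    98. ]] [[ 535.5 -214.6   98. ]]
back+y [518.4 -91.8 104.9] [np.float64(0.25571802070613664), np.float64(0.2557180207060912)] [[518.5 -92.6  98. ]] [[517.4 -88.4  98. ]]
fr-y [ 544.9 -213.   105.2] [np.float64(0.4063526307022842), np.float64(0.4063526307022738)] [[ 545.4 -214.9   98. ]] [[ 544.4 -212.5   98. ]]
fr+y [527.6 -90.4 106.9] [np.float64(0.09407178691446158), np.float64(0.0940717869145688)] [[527.7 -91.5  98. ]] [[526.9 -86.   98. ]]
orange [ 547.  -210.6  104. ] [np.float64(0.8757641910673628), np.float64(0.8867187131298251), np.float64(1.292126387011972)]
orange [532.1 -89.8 103.1] [np.float64(1.842860813530919), np.float64(2.4361384011657203), np.float64(2.4618069250325396)]
[[ 589.8 -204.9   40. ]
 [ 574.4  -86.1   40. ]]
```

Call:
drive_tool --pt "-0.22 -7.3 -6.4 0 -1" --pt "-0.22 -7.3 -6.4 20 -1" --pt "-0.22 -7.3 -6.4 50 -1" --pt "-0.22 -7.3 -6.4 80 -1" --pt "-0.22 -7.3 -6.4 90 -1" --pt "-0.22 -7.3 -6.4 90 -1" --pt "-0.22 -7.3 -6.4 90 -1"

```text
clock: 2.4
position: [545.2, -150.9, 129.7]
ee_rot: [0.756, -0.655, 0.001, -0.0]
contact_force: [-0.2, 0.5, 0.8]
gripper_width: 52.1
grasp_force: 0.0
```

```bash
python3 - <<'E'
from h import *
s=arm.read_state(); print(s["position"],s["gripper_width"],s["contact_force"],s["clock"])
a=arm.get_image("scene")[170:290,180:340]; b=arm.get_image("wrist")[100:340,160:480]
cv2.imwrite("pics/c2.png",np.vstack([cv2.resize(a,(480,360)),cv2.resize(b,(480,360))])[:,:][:720:1] if 0 else np.hstack([cv2.resize(a,(400,300)),cv2.resize(b,(400,300))]))
E
```

```text
[ 545.21084229 -150.89647263  129.7451502 ] 52.07347955359542 [-0.18029923  0.47754278  0.75985656] 2.4
```

View pics/c2.png

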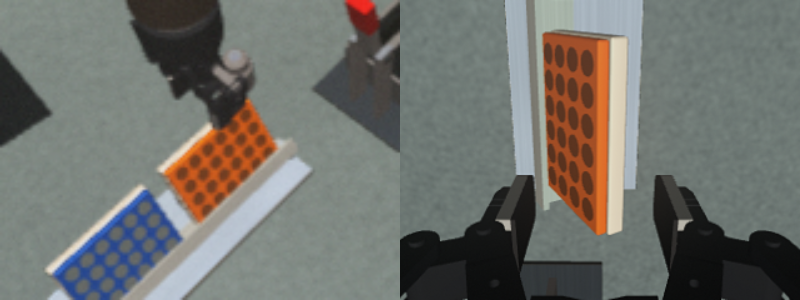

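Left half (scene): the gripper is above the middle of the orange plate. Right half (wrist): the fingers straddle it at x≈530 and 660, with the plate's lower end at (605,235). I'll check the lateral centring numerically.

```bash
python3 - <<'E'
from h import *
s=arm.read_state(); W=cam("wrist",s)
f=lambda X:((proj(W,X)-[160,100])*1.25).round(0).tolist()
p=s["position"]; M=R.from_quat(s["ee_rot"]).as_matrix()
print(f([p-4*M[:,2]+26*M[:,1],p-4*M[:,2]-26*M[:,1],[536,-152,105],[527,-214,102],[519,-92,102]]))
c=lambda q:onz(W,[(q[0]/1.25+160,q[1]/1.25+100)],103)[0].round(1)
print("back corners",c((628,38)),c((621,233)),"front white",c((608,38)),c((607,235)), M.round(3))
E
```

```text
[[243.0, 162.0], [144.0, 162.0], [209.0, 143.0], [242.0, 40.0], [220.0, 229.0]]
back corners [ 301.4 -250.7  103. ] [ 236.  -124.7  103. ] front white [ 314.5 -248.5  103. ] [ 246.5 -121.9  103. ] [[ 0.142 -0.99   0.004]
 [-0.99  -0.142 -0.   ]
 [ 0.001 -0.003 -1.   ]]
```

```bash
python3 - <<'E'
from h import *
s=arm.read_state(); W=cam("wrist",s)
c=lambda q,z:onz(W,[((q[0]-400)/1.25+160,q[1]/1.25+100)],z)[0].round(1)
for z in (97,103,109): print(z,"back",c((628,38),z),c((621,233),z),"front",c((608,38),z),c((607,235),z))
print(c((535,178),134),c((657,178),134))
E
```

```text
97 back [ 534.5 -213.8   97. ] [517.2 -85.3  97. ] front [ 545.8 -212.2   97. ] [526.4 -82.3  97. ]
103 back [ 535.1 -214.2  103. ] [518.3 -89.3 103. ] front [ 546.1 -212.6  103. ] [527.2 -86.5 103. ]
109 back [ 535.7 -214.5  109. ] [519.4 -93.4 109. ] front [ 546.4 -213.   109. ] [528.  -90.6 109. ]
[ 574.8 -137.3  134. ] [ 510.6 -146.6  134. ]
```

Call:
drive_tool --pt "-0.22 0 1.5 15 0" --pt "-0.22 0 1.5 30 0" --pt "-0.22 0 1.5 45 0" --pt "-0.22 0 1.5 50 0" --pt "-0.22 0 1.5 50 0"

```text
clock: 3.0
position: [542.9, -150.7, 78.7]
ee_rot: [0.756, -0.655, 0.0, -0.0]
contact_force: [0.6, 0.1, 0.1]
gripper_width: 52.3
grasp_force: 0.0
```

Call:
drive_tool --pt "-0.22 0 -8 0 0" --pt "-0.22 0 -14 0 0" --pt "-0.22 0 -20 0 0" --pt "-0.22 0 -25 0 0" --pt "-0.22 0 -30 0 0" --pt "-0.22 0 -34 0 0" --pt "-0.22 0 -34 0 0"

```text
clock: 3.7
position: [576.9, -145.8, 78.3]
ee_rot: [0.756, -0.655, 0.0, -0.0]
contact_force: [0.0, 1.3, 0.2]
gripper_width: 51.9
grasp_force: 0.0
```

```bash
python3 - <<'E'
from h import *
s=arm.read_state(); print(s["position"],s["gripper_width"],s["contact_force"],s["clock"])
a=arm.get_image("scene")[170:290,180:340]; b=arm.get_image("wrist")[100:340,160:480]
cv2.imwrite("pics/c3.png",np.hstack([cv2.resize(a,(400,300)),cv2.resize(b,(400,300))]))
E
```

```text
[ 576.91891527 -145.78098494   78.27044352] 51.92216823712207 [0.01428115 1.2857273  0.18365197] 3.7
```

View pics/c3.png

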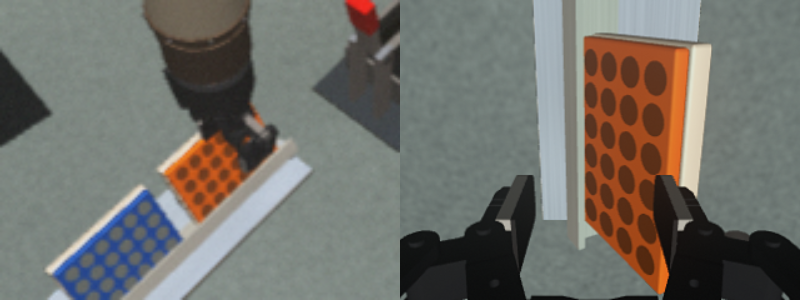

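```bash
python3 - <<'E'
from h import *
s=arm.read_state(); W=cam("wrist",s)
c=lambda q,z:onz(W,[((q[0]-400)/1.25+160,q[1]/1.25+100)],z)[0].round(1)
for z in (97,103,109): print(z,"back -y",c((711,46),z),"front -y",c((688,46),z),"lid+y",c((662,292),z))
p=s["position"]; M=R.from_quat(s["ee_rot"]).as_matrix()
print(((proj(W,[p-4*M[:,2]+26*M[:,1],p-4*M[:,2]-26*M[:,1]])-[160,100])*1.25+[400,0]).round())
a=cv2.imread("pics/scene0.png")
hsv=cv2.cvtColor(arm.get_image("scene"),cv2.COLOR_BGR2HSV)
m=cv2.morphologyEx(cv2.inRange(hsv,(4,150,90),(16,255,255)),cv2.MORPH_CLOSE,np.ones((5,5)))
for k in cv2.findContours(m,0,2)[0]:
    if cv2.contourArea(k)>40: print(cv2.boundingRect(k),cv2.approxPolyDP(k,3,True).reshape(-1,2).tolist())
E
```

```text
97 back -y [ 534.2 -213.9   97. ] front -y [ 544.1 -212.4   97. ] lid+y [528.9 -81.1  97. ]
103 back -y [ 536.2 -214.1  103. ] front -y [ 545.7 -212.7  103. ] lid+y [531.1 -86.5 103. ]
109 back -y [ 538.2 -214.4  109. ] front -y [ 547.4 -213.1  109. ] lid+y [533.3 -91.8 109. ]
[[643. 162.]
 [544. 162.]]
(246, 223, 35, 36) [[267, 223], [246, 238], [259, 258], [280, 238], [274, 236], [274, 229]]
(391, 211, 20, 17) [[392, 214], [397, 226], [409, 224], [408, 214]]
```

```bash
python3 - <<'E'
from h import *
s=arm.read_state(); W=cam("wrist",s)
p=s["position"]; M=R.from_quat(s["ee_rot"]).as_matrix()
for b in (0,5,10,20,30,40):
  print(b,((proj(W,[p-b*M[:,2]+26*M[:,1]+x*M[:,0] for x in(-11,0,11)])-[160,100])*1.25+[400,0]).round().tolist())
print(arm.camera_params("wrist")["tool_from_camera"])
E
```

```text
0 [[641.0, 178.0], [642.0, 159.0], [643.0, 140.0]]
5 [[642.0, 182.0], [643.0, 163.0], [644.0, 143.0]]
10 [[644.0, 187.0], [644.0, 167.0], [645.0, 147.0]]
20 [[646.0, 196.0], [647.0, 176.0], [648.0, 155.0]]
30 [[649.0, 207.0], [650.0, 186.0], [652.0, 164.0]]
40 [[653.0, 219.0], [654.0, 197.0], [655.0, 173.0]]
[[-8.61765953e-04 -9.54107849e-01 -2.99461968e-01  7.60115572e+01]
 [ 9.99999396e-01 -6.18114071e-04 -9.08355568e-04  5.07421761e-01]
 [ 6.81567521e-04 -2.99462570e-01  9.54107806e-01 -1.75504847e+02]
 [ 0.00000000e+00  0.00000000e+00  0.00000000e+00  1.00000000e+00]]
```

The plate hasn't moved, so the back finger passed over it: the open fingertips sit much higher than the reported TCP. I'll back off and measure the finger reach in the wrist image, first open and then shut.

Call:
drive_tool --pt "-0.22 0 0 -30 0" --pt "-0.22 0 34 -30 0" --pt "-0.22 0 34 -30 0" --pt "-0.22 0 34 -30 0"

```text
clock: 4.25
position: [542.1, -150.9, 108.8]
ee_rot: [0.756, -0.655, 0.0, -0.0]
contact_force: [1.4, 0.3, 0.7]
gripper_width: 51.9
grasp_force: 0.0
```

```bash
python3 - <<'E'
from h import *
print(arm.read_state()["position"],arm.read_state()["gripper_width"])
cv2.imwrite("pics/f52.png",arm.get_image("wrist"))
E
```

```text
[ 542.14803379 -150.88228662  108.77660225] 51.929794512502305
```

Call:
drive_tool --pt "1 0 0 -30 0" --pt "1 0 0 -30 0" --pt "1 0 0 -30 0" --pt "1 0 0 -30 0" --pt "1 0 0 -30 0" --pt "1 0 0 -30 0"

```text
clock: 4.9
position: [542.4, -150.7, 137.6]
ee_rot: [0.756, -0.655, -0.001, 0.0]
contact_force: [0.0, -0.8, -0.0]
gripper_width: 0.3
grasp_force: 0.0
```

```bash
python3 - <<'E'
from h import *
print(arm.read_state()["position"],arm.read_state()["gripper_width"])
b=arm.get_image("wrist");cv2.imwrite("pics/f0.png",b);a=cv2.imread("pics/f52.png")
r=lambda i:cv2.resize(i[190:370,220:420],(400,360),interpolation=cv2.INTER_CUBIC)
cv2.imwrite("pics/ff.png",np.hstack([r(a),r(b)]))
E
```

```text
[ 542.35871342 -150.66456978  137.55979099] 0.2708431545801857
```

View pics/ff.png

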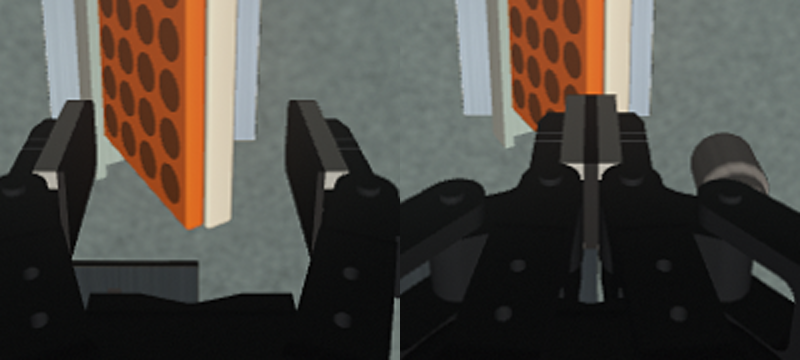

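Both halves show the finger pads ending near row 100 of the crop. By scale (52 mm → 96.5 px) that puts the real fingertips about 35 mm behind the reported TCP, which matches the miss. I'll go deeper in steps, watching the force.

Call:
drive_tool --pt "-0.22 0 -1 0 0" --pt "-0.22 0 -1 0 0" --pt "-0.22 0 -1 0 0" --pt "-0.22 0 -1 30 0" --pt "-0.22 0 -1 60 0" --pt "-0.22 0 -1 70 0" --pt "-0.22 0 -1 75 0" --pt "-0.22 0 -1 75 0"

```text
clock: 5.75
position: [544.1, -150.6, 63.6]
ee_rot: [0.756, -0.655, 0.0, 0.0]
contact_force: [0.1, -0.7, 0.2]
gripper_width: 52.0
grasp_force: 0.0
```

Call:
drive_tool --pt "-0.22 0 0 4 0" --pt "-0.22 0 0 8 0" --pt "-0.22 0 0 8 0"

```text
clock: 6.05
position: [543.6, -150.5, 55.5]
ee_rot: [0.756, -0.655, 0.0, -0.0]
contact_force: [0.2, 1.3, -0.4]
gripper_width: 52.0
grasp_force: 0.0
```

Call:
drive_tool --pt "-0.22 0 0 4 0" --pt "-0.22 0 0 8 0" --pt "-0.22 0 0 8 0"

```text
clock: 6.35
position: [543.1, -150.5, 46.7]
ee_rot: [0.756, -0.655, -0.001, 0.0]
contact_force: [0.2, -0.1, -0.8]
gripper_width: 52.3
grasp_force: 0.0
```

Call:
drive_tool --pt "-0.22 0 -6 0 0" --pt "-0.22 0 -12 0 0" --pt "-0.22 0 -18 0 0" --pt "-0.22 0 -22 0 0" --pt "-0.22 0 -22 0 0"

```text
clock: 6.85
position: [566.4, -147.3, 47.3]
ee_rot: [0.756, -0.655, 0.0, -0.0]
contact_force: [-1.4, -0.1, -0.6]
gripper_width: 51.7
grasp_force: 0.1
```

```bash
cat > lk.py <<'E'
from h import *
def look(n):
    s=arm.read_state();im=arm.get_image(n);hsv=cv2.cvtColor(im,cv2.COLOR_BGR2HSV)
    print(s["position"].round(1),s["gripper_width"].round(1),s["contact_force"].round(1),s["clock"])
    m=cv2.morphologyEx(cv2.inRange(hsv,(4,150,60),(18,255,255)),cv2.MORPH_CLOSE,np.ones((5,5)))
    if n=="wrist":m[:,:200]=0
    for k in cv2.findContours(m,0,2)[0]:
        if cv2.contourArea(k)>150: print(n,cv2.boundingRect(k),cv2.approxPolyDP(k,3,True).reshape(-1,2).tolist())
    return s,im
E
python3 -c "
from lk import *
look('scene');s,im=look('wrist');cv2.imwrite('pics/p1.png',im)"
```

```text
Traceback (most recent call last):
  File "lk.py", line 4, in look
    print(s["position"].round(1),s["gripper_width"].round(1),s["contact_force"].round(1),s["clock"])
                                 ^^^^^^^^^^^^^^^^^^^^^^^^
AttributeError: 'float' object has no attribute 'round'
```

```bash
sed -i 's/s\["gripper_width"\].round(1)/round(s["gripper_width"],1)/' lk.py
python3 -c "
from lk import *
look('scene');s,im=look('wrist');cv2.imwrite('pics/p1.png',im)"
```

```text
[ 565.8 -147.3   47.2] 52.3 [-0.1  0.3 -1. ] 6.9
scene (249, 226, 27, 32) [[266, 226], [249, 240], [259, 257], [275, 243]]
scene (391, 211, 20, 19) [[394, 212], [391, 223], [396, 228], [407, 227], [409, 215]]
scene (459, 0, 18, 19) [[462, 0], [459, 4], [465, 11], [459, 12], [470, 18], [476, 0]]
[ 565.5 -147.4   47.2] 51.7 [-0.4  0.   1.1] 6.95
wrist (288, 133, 63, 209) [[288, 133], [292, 148], [292, 300], [308, 340], [343, 336], [350, 149]]
```

Call:
drive_tool --pt "-0.22 0 -4 0 0" --pt "-0.22 0 -8 0 0" --pt "-0.22 0 -12 0 0" --pt "-0.1 0 -12 0 0" --pt "0.0 0 -12 0 0" --pt "0.1 0 -12 0 0" --pt "0.2 0 -12 0 0" --pt "0.3 0 -12 0 0" --pt "0.4 0 -12 0 0" --pt "0.4 0 -12 0 0"

```text
clock: 8.0
position: [576.9, -145.8, 47.4]
ee_rot: [0.756, -0.655, -0.0, 0.0]
contact_force: [-2.0, -0.2, 1.3]
gripper_width: 25.6
grasp_force: 1.0
```

```bash
python3 -c "
from lk import *
look('scene');s,im=look('wrist');cv2.imwrite('pics/p2.png',im)"
```

```text
[ 576.9 -145.8   47.4] 25.6 [-2.  -0.2  1.3] 8.0
scene (255, 231, 20, 27) [[270, 231], [255, 245], [259, 257], [274, 243]]
scene (391, 211, 20, 19) [[394, 212], [393, 225], [398, 229], [407, 227], [409, 214], [400, 216]]
scene (457, 0, 20, 18) [[460, 0], [457, 10], [470, 17], [475, 0]]
[ 576.9 -145.8   47.4] 25.7 [-2.2  0.3  1.6] 8.05
wrist (295, 140, 20, 202) [[304, 140], [295, 153], [298, 338], [314, 341], [314, 150], [307, 145], [302, 149]]
```

Nearly upright now, so I'll close fully.

Call:
drive_tool --pt "0.5 0 0 0 0" --pt "0.6 0 0 0 0" --pt "1 0 0 0 0" --pt "1 0 0 0 0" --pt "1 0 0 0 0"

```text
clock: 8.6
position: [574.1, -146.1, 46.7]
ee_rot: [0.755, -0.655, -0.003, 0.002]
contact_force: [-5.0, -1.7, 4.2]
gripper_width: 19.4
grasp_force: 58.4
```

Call:
drive_tool --pt "1 0 0 -3 0" --pt "1 0 0 -8 0" --pt "1 0 0 -20 0" --pt "1 0 0 -40 0" --pt "1 0 0 -60 0" --pt "1 0 0 -80 0" --pt "1 0 0 -100 0" --pt "1 0 0 -120 0" --pt "1 0 0 -120 0" --pt "1 0 0 -120 0"

```text
clock: 9.6
position: [579.0, -145.4, 168.6]
ee_rot: [0.756, -0.655, 0.002, -0.002]
contact_force: [-0.6, -0.4, -1.5]
gripper_width: 19.2
grasp_force: 58.7
```

```bash
python3 -c "
from lk import *
look('scene');s,im=look('wrist');cv2.imwrite('pics/p3.png',im); np.save('p3.npy',s,allow_pickle=True)
im=arm.get_image('scene');cv2.imwrite('pics/s3.png',im)
im=cv2.resize(im[110:260,190:350],(400,375));b=cv2.resize(cv2.imread('pics/p3.png'),(400,250));o=np.zeros((375,800,3),np.uint8);o[:,:400]=im;o[:250,400:]=b;cv2.imwrite('pics/v9.png',o)"
```

```text
[ 579.  -145.4  168.6] 19.2 [-0.6 -0.4 -1.5] 9.6
scene (391, 211, 20, 19) [[396, 211], [391, 223], [403, 229], [410, 217], [400, 216]]
scene (249, 189, 40, 50) [[285, 189], [278, 196], [286, 199], [287, 205], [275, 217], [268, 218], [265, 207], [249, 221], [254, 238], [288, 208]]
scene (458, 0, 19, 13) [[460, 0], [458, 7], [472, 12], [476, 0]]
[ 578.  -145.4  167.4] 19.4 [-0.1 -0.4 -1.5] 9.65
wrist (290, 137, 21, 204) [[301, 137], [290, 152], [294, 337], [310, 340], [309, 151], [299, 148]]
```

View pics/v9.png

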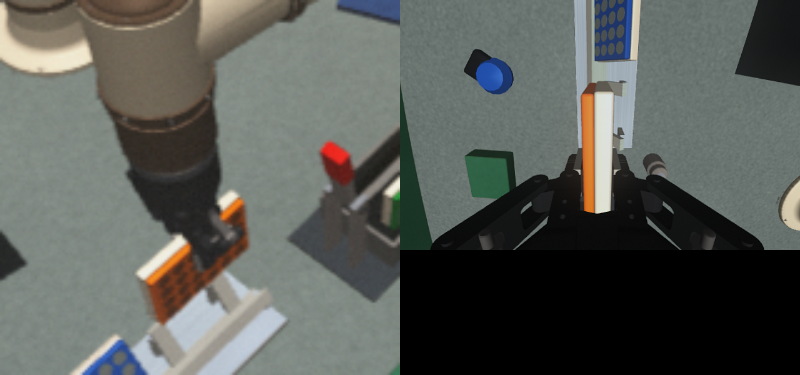

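The left view shows the orange plate held upright and clear of the rack. In the wrist view on the right, its top edge runs straight between the pads from (590,90) to (597,213). Next I'll measure its in-hand offset and depth.

```bash
python3 - <<'E'
from h import *
from scipy.optimize import least_squares
s=np.load('p3.npy',allow_pickle=True).item();im=cv2.imread('pics/p3.png');hsv=cv2.cvtColor(im,cv2.COLOR_BGR2HSV)
m=cv2.inRange(hsv,(5,5,150),(45,110,255));m[:,:295]=0;m[:,350:]=0;m[:130]=0;m[350:]=0
k=max(cv2.findContours(m,0,2)[0],key=cv2.contourArea);q=cv2.approxPolyDP(cv2.convexHull(k),3,True).reshape(-1,2);print(q.tolist())
for r in (150,200,250,300,335): 
    c=np.where(m[r])[0]; print(r,c.min(),c.max())
p=arm.camera_params("wrist");Tc=np.linalg.inv(np.array(p["tool_from_camera"]));K,D,_=cam("wrist",s)
def pj(X): return cv2.projectPoints(np.array(X,float).reshape(-1,1,3),cv2.Rodrigues(Tc[:3,:3])[0],Tc[:3,3],K,D)[0].reshape(-1,2)
y0=min(q[:,1]);y1=max(q[:,1])+1
f=lambda v:[pj([[v[0]+64,10,-v[1]]])[0,1]-y0,pj([[v[0]-64,10,-v[1]]])[0,1]-y1]
r=least_squares(f,[0,60]);print("plate centre toolx, top behind TCP",r.x)
print(pj([[r.x[0]+e*64,y,-r.x[1]] for e in(1,-1) for y in(-10,10)]))
E
```

```text
[[339, 147], [336, 336], [315, 341], [311, 150]]
150 311 341
200 311 340
250 312 338
300 312 337
335 312 336
plate centre toolx, top behind TCP [-7.34835975 25.53035632]
[[295.1663239  147.03108129]
 [333.44399973 147.        ]
 [299.53909037 342.00278554]
 [329.71750131 342.        ]]
```

```bash
python3 - <<'E'
from h import *
s=np.load('p3.npy',allow_pickle=True).item()
p=arm.camera_params("wrist");Tc=np.linalg.inv(np.array(p["tool_from_camera"]));K,D,_=cam("wrist",s)
def pj(X): return cv2.projectPoints(np.array(X,float).reshape(-1,1,3),cv2.Rodrigues(Tc[:3,:3])[0],Tc[:3,3],K,D)[0].reshape(-1,2).round(1)
for b in (55,60,65,70):
  for x in (-4,0,4): print(b,x,pj([[x+64,-10,-b],[x+64,10,-b],[x-64,-10,-b],[x-64,10,-b]]).tolist())
# scene-based height: orange lid bottom corners
S=cam("scene");M=R.from_quat(s["ee_rot"]).as_matrix();P=s["position"]
for b in (-25,-20,-15,-10): # bottom of plate z offset: TCP + ... 
  print(b,proj(S,[P+M@[e*62,-10,-b] for e in(1,-1)]).round(1).tolist())
for b in (55,65,75): print("top",b,proj(S,[P+M@[e*60,-10,-b+3] for e in(1,-1)]).round(1).tolist())
E
```

```text
55 -4 [[290.3, 148.1], [337.9, 148.1], [296.7, 377.6], [332.3, 377.6]]
55 0 [[290.0, 138.5], [338.1, 138.4], [296.6, 372.3], [332.4, 372.3]]
55 4 [[289.8, 128.7], [338.3, 128.6], [296.4, 366.9], [332.6, 366.9]]
60 -4 [[289.2, 149.8], [338.8, 149.7], [296.2, 385.7], [332.8, 385.7]]
60 0 [[289.0, 139.8], [339.0, 139.7], [296.0, 380.3], [332.9, 380.3]]
60 4 [[288.7, 129.5], [339.3, 129.5], [295.9, 374.8], [333.1, 374.8]]
65 -4 [[288.1, 151.6], [339.8, 151.5], [295.6, 394.2], [333.3, 394.2]]
65 0 [[287.8, 141.1], [340.1, 141.1], [295.4, 388.8], [333.5, 388.8]]
65 4 [[287.5, 130.5], [340.3, 130.4], [295.2, 383.2], [333.6, 383.2]]
70 -4 [[286.9, 153.5], [340.9, 153.5], [295.0, 403.3], [333.9, 403.3]]
70 0 [[286.6, 142.6], [341.2, 142.6], [294.8, 397.7], [334.1, 397.7]]
70 4 [[286.2, 131.5], [341.5, 131.4], [294.6, 392.1], [334.2, 392.1]]
-25 [[256.0, 242.7], [289.9, 211.1]]
-20 [[255.7, 241.7], [289.7, 210.1]]
-15 [[255.4, 240.8], [289.6, 209.1]]
-10 [[255.1, 239.8], [289.5, 208.0]]
top 55 [[251.8, 226.7], [287.1, 194.9]]
top 65 [[251.1, 224.5], [286.8, 192.6]]
top 75 [[250.4, 222.3], [286.5, 190.2]]
```

Call:
drive_tool --pt "1 0 0 -25 0" --pt "1 0 0 -60 0" --pt "1 0 0 -97 0" --pt "1 -30 0 -97 0" --pt "1 -70 0 -97 0" --pt "1 -115 0 -97 0" --pt "1 -160 0 -97 0" --pt "1 -205 0 -97 0" --pt "1 -245 -1 -97 0" --pt "1 -280 -1 -97 0" --pt "1 -300 -1 -97 0" --pt "1 -304 -1 -97 0"

```text
clock: 10.95
position: [534.7, 157.5, 263.1]
ee_rot: [0.757, -0.654, -0.0, 0.001]
contact_force: [-0.1, -1.3, -2.3]
gripper_width: 19.4
grasp_force: 58.8
```

Call:
drive_tool --pt "1 0 0 0 0" --pt "1 0 0 0 0" --pt "1 0 0 0 0"

```text
clock: 11.25
position: [535.3, 154.3, 264.2]
ee_rot: [0.755, -0.655, 0.0, 0.0]
contact_force: [-0.8, -0.7, -0.4]
gripper_width: 19.5
grasp_force: 58.8
```

```bash
python3 - <<'E'
from h import *
s=arm.read_state();M=R.from_quat(s["ee_rot"]).as_matrix();print(s["position"],M.round(3),s["contact_force"],s["clock"],s["joints"].round(2))
im=arm.get_image("wrist");cv2.imwrite("pics/b1.png",im)
W=cam("wrist",s)
ex=np.array([np.cos(np.radians(98)),np.sin(np.radians(98)),0]);ey=np.array([-ex[1],ex[0],0]);B=np.array([536.4,159,12.])
print("bay floor px",proj(W,[B+a*68.5*ex+b*14*ey for a,b in((-1,-1),(-1,1),(1,1),(1,-1))]).round(0).tolist())
C=B-26*ey; C[2]=52; C=C-np.array([0,0,0])
print("rim px",proj(W,[C-7*ex+a*85*ex+b*58*ey for a,b in((-1,-1),(-1,1),(1,1),(1,-1))]).round(0).tolist())
d=M.T@(np.array([536.4,159,0])+3*M[:,0]*1-s["position"]);print("shift tool",d.round(1),"yaw y",np.degrees(np.arctan2(M[1,1],M[0,1])))
m=cv2.inRange(im,(130,130,130),(190,190,190))
E
```

```text
[535.30257835 154.33475109 264.17930856] [[ 0.141 -0.99  -0.   ]
 [-0.99  -0.141 -0.   ]
 [ 0.     0.    -1.   ]] [-0.81921061 -0.74816674 -0.38244738] 11.25 [ 0.57  0.23 -0.05  0.   -1.29 -0.43]
bay floor px [[304.0, 117.0], [323.0, 117.0], [323.0, 207.0], [305.0, 207.0]]
rim px [[249.0, 99.0], [338.0, 99.0], [336.0, 222.0], [256.0, 222.0]]
shift tool [ -1.5  -1.8 264.2] yaw y -171.9138495942763
```

```bash
python3 - <<'E'
import cv2,numpy as np
g=cv2.cvtColor(cv2.imread("pics/b1.png"),cv2.COLOR_BGR2GRAY)
for r in (108,125,135): print(r,"c240-290",g[r,240:290:1].tolist(),"c325-350",g[r,325:352].tolist())
for c in (262,275,330): print(c,"rows80-130",g[80:130,c].tolist())
E
```

```text
108 c240-290 [112, 115, 116, 113, 110, 113, 113, 73, 98, 153, 150, 150, 151, 59, 36, 35, 37, 37, 37, 36, 37, 38, 37, 36, 37, 36, 37, 37, 37, 37, 37, 37, 37, 35, 37, 38, 37, 37, 37, 37, 37, 37, 37, 37, 37, 36, 37, 37, 37, 36] c325-350 [39, 39, 39, 39, 39, 39, 35, 64, 144, 179, 175, 178, 137, 72, 64, 64, 63, 61, 100, 121, 117, 117, 116, 114, 115, 114, 114]
125 c240-290 [116, 114, 113, 114, 115, 115, 117, 118, 101, 91, 153, 149, 151, 145, 85, 37, 37, 38, 38, 37, 37, 37, 38, 36, 36, 36, 37, 43, 76, 101, 104, 105, 110, 110, 113, 103, 78, 81, 80, 79, 77, 76, 75, 83, 87, 53, 38, 40, 41, 41] c325-350 [41, 42, 43, 42, 41, 41, 36, 102, 163, 176, 175, 179, 134, 62, 66, 67, 66, 68, 98, 117, 115, 115, 115, 114, 113, 113, 115]
135 c240-290 [119, 117, 114, 113, 114, 114, 114, 115, 108, 75, 114, 152, 150, 152, 139, 38, 38, 39, 39, 38, 52, 89, 109, 118, 127, 131, 102, 124, 217, 227, 225, 225, 226, 226, 228, 226, 184, 91, 75, 76, 78, 77, 77, 75, 89, 87, 38, 42, 41, 42] c325-350 [88, 88, 89, 89, 88, 88, 88, 87, 86, 117, 164, 168, 115, 64, 68, 68, 67, 85, 111, 121, 119, 122, 124, 124, 121, 118, 117]
262 rows80-130 [57, 51, 45, 49, 60, 60, 59, 59, 60, 61, 60, 62, 62, 61, 62, 63, 62, 62, 63, 62, 60, 87, 142, 156, 157, 136, 69, 33, 37, 37, 36, 36, 37, 37, 37, 38, 38, 38, 38, 38, 38, 38, 38, 39, 38, 38, 39, 80, 108, 114]
275 rows80-130 [63, 65, 55, 55, 53, 52, 51, 52, 52, 52, 52, 53, 52, 54, 61, 62, 61, 62, 63, 62, 58, 94, 148, 162, 163, 137, 67, 34, 38, 38, 38, 39, 39, 37, 38, 38, 39, 38, 36, 47, 135, 165, 159, 112, 80, 103, 189, 224, 226, 227]
330 rows80-130 [61, 61, 62, 61, 61, 62, 61, 62, 61, 61, 62, 62, 62, 62, 63, 63, 61, 61, 62, 61, 58, 105, 163, 176, 178, 134, 45, 37, 39, 39, 38, 39, 40, 40, 39, 40, 40, 40, 40, 40, 40, 41, 41, 41, 40, 41, 42, 41, 40, 42]
```

Call:
drive_tool --pt "1 -2.5 -2.2 30 0" --pt "1 -2.5 -2.2 70 0" --pt "1 -2.5 -2.2 110 0" --pt "1 -2.5 -2.2 150 0" --pt "1 -2.5 -2.2 175 0" --pt "1 -2.5 -2.2 189 0" --pt "1 -2.5 -2.2 189 0" --pt "1 -2.5 -2.2 189 0"

```text
clock: 12.1
position: [537.7, 157.8, 75.9]
ee_rot: [0.756, -0.655, 0.0, -0.0]
contact_force: [0.6, 0.5, -0.3]
gripper_width: 19.6
grasp_force: 58.7
```

Call:
drive_tool --pt "1 0 0 4 0" --pt "1 0 0 9 0" --pt "1 0 0 14 0" --pt "1 0 0 19 0" --pt "1 0 0 19 0"

```text
clock: 12.6
position: [536.3, 157.8, 55.5]
ee_rot: [0.756, -0.655, -0.0, 0.001]
contact_force: [-0.3, 0.2, -0.8]
gripper_width: 19.0
grasp_force: 58.7
```

```bash
python3 - <<'E'
from h import *
s=arm.read_state();M=R.from_quat(s["ee_rot"]).as_matrix();print(s["position"],M[:,1].round(3),s["contact_force"],s["wrist_torque"],s["gripper_width"])
E
```

```text
[536.33814425 157.83294157  55.49778779] [-0.99  -0.142  0.002] [-0.30933495  0.15106037 -0.8344503 ] [ 0.00338378 -0.00165224 -0.04930496] 19.03818672343871
```

Call:
drive_tool --pt "1 0 0 4 0" --pt "1 0 0 8 0" --pt "1 0 0 12 0" --pt "1 0 0 15 0" --pt "1 0 0 18 0" --pt "1 0 0 18 0"

```text
clock: 13.2
position: [536.7, 158.0, 37.8]
ee_rot: [0.756, -0.655, -0.0, 0.0]
contact_force: [-0.3, -0.1, -1.4]
gripper_width: 19.4
grasp_force: 58.7
```

Call:
drive_tool --pt "1 0 0 2 0" --pt "1 0 0 4 0" --pt "1 0 0 4 0"

```text
clock: 13.5
position: [536.8, 158.0, 34.1]
ee_rot: [0.756, -0.655, -0.0, 0.0]
contact_force: [0.1, 0.5, -2.1]
gripper_width: 19.4
grasp_force: 58.7
```

Call:
drive_tool --pt "1 0 0 2 0" --pt "1 0 0 4 0" --pt "1 0 0 4 0"

```text
clock: 13.8
position: [536.7, 158.0, 30.0]
ee_rot: [0.756, -0.655, -0.0, 0.0]
contact_force: [1.1, 0.7, -1.2]
gripper_width: 19.0
grasp_force: 58.7
```

Call:
drive_tool --pt "1 0 0 1 0" --pt "1 0 0 2 0" --pt "1 0 0 2 0"

```text
clock: 14.1
position: [536.9, 158.1, 28.2]
ee_rot: [0.756, -0.655, -0.0, 0.0]
contact_force: [0.4, 0.0, -0.4]
gripper_width: 19.1
grasp_force: 58.7
```

Call:
drive_tool --pt "1 0 0 1 0" --pt "1 0 0 2 0" --pt "1 0 0 2 0"

```text
clock: 14.4
position: [536.9, 158.1, 26.2]
ee_rot: [0.756, -0.655, -0.0, 0.0]
contact_force: [-0.1, 0.0, -0.9]
gripper_width: 19.8
grasp_force: 58.7
```

Call:
drive_tool --pt "1 0 0 1 0" --pt "1 0 0 2 0" --pt "1 0 0 2 0"

```text
clock: 14.7
position: [537.1, 158.2, 25.6]
ee_rot: [0.756, -0.655, 0.0, -0.0]
contact_force: [-2.8, -0.4, 6.5]
gripper_width: 19.6
grasp_force: 59.7
```

Call:
drive_tool --pt "0.5 0 0 0 0" --pt "0.4 0 0 0 0" --pt "0.32 0 0 0 0" --pt "0.27 0 0 0 0" --pt "0.27 0 0 0 0" --pt "0.27 0 0 0 0"

```text
clock: 15.3
position: [537.0, 158.1, 24.3]
ee_rot: [0.756, -0.655, -0.0, 0.0]
contact_force: [0.4, -0.0, 0.5]
gripper_width: 31.2
grasp_force: 0.0
```

Call:
drive_tool --pt "0.27 0 0 -5 0" --pt "0.27 0 0 -15 0" --pt "0.27 0 0 -30 0" --pt "0.27 0 0 -60 0" --pt "0.27 0 0 -100 0" --pt "0.27 0 0 -150 0" --pt "0.27 0 0 -200 0" --pt "0.27 0 0 -250 0" --pt "0.27 0 0 -260 0" --pt "0.27 0 0 -260 0"

```text
clock: 16.3
position: [537.8, 158.6, 287.9]
ee_rot: [0.756, -0.655, 0.001, -0.003]
contact_force: [-0.3, 0.4, -1.2]
gripper_width: 30.8
grasp_force: 0.0
```

```bash
python3 - <<'E'
from h import *
s=arm.read_state();print(s["position"],s["contact_force"],s["clock"],s["gripper_width"])
w=arm.get_image("wrist");sc=arm.get_image("scene");t=arm.get_image("top")
for n,i in(("w",w),("s",sc),("t",t)):cv2.imwrite(f"pics/r_{n}.png",i)
np.save("r.npy",s,allow_pickle=True)
o=np.zeros((600,800,3),np.uint8)
o[:300,:400]=cv2.resize(sc[90:240,250:450],(400,300));o[:300,400:]=cv2.resize(w[60:260,190:457],(400,300));o[300:,:]=cv2.resize(t[140:290,130:330],(800,600))[0:600:2];cv2.imwrite("pics/v10.png",o)
E
```

```text
[537.77873274 158.56687061 287.91985091] [-0.30347643  0.3681159  -1.16019818] 16.3 30.82683940965843
```

View pics/v10.png

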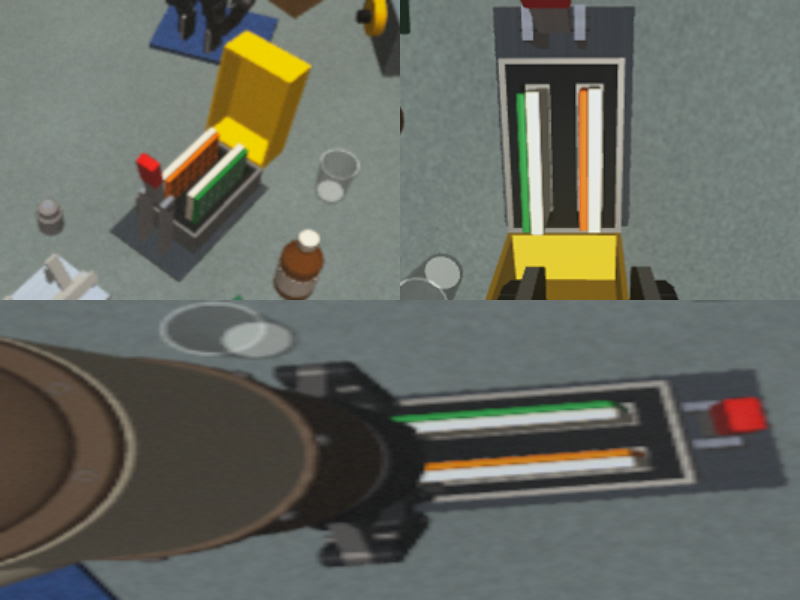

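The scene, wrist and top views all show the orange plate standing upright in the near bay beside the green one. The lid is open and the clamp is up, with its red tip at (740,415) in the lower panel. Next I'll shut the gripper, pass over the lid and come down behind it.

Call:
drive_tool --pt "1 0 0 -10 0" --pt "1 -35 -8 -10 0" --pt "1 -80 -18 -10 0" --pt "1 -125 -24.5 -10 0" --pt "1 -170 -24.5 -10 0" --pt "1 -195 -24.5 0 0" --pt "1 -195 -24.5 30 0" --pt "1 -195 -24.5 70 0" --pt "1 -195 -24.5 110 0" --pt "1 -195 -24.5 136 0" --pt "1 -195 -24.5 136 0" --pt "1 -195 -24.5 136 0"

```text
clock: 17.65
position: [534.0, 354.7, 148.5]
ee_rot: [0.756, -0.655, 0.0, 0.0]
contact_force: [0.1, -0.2, 1.7]
gripper_width: 0.0
grasp_force: 0.0
```

```bash
cat > lc.py <<'E'
from h import *
a=np.radians(98);ex=np.array([np.cos(a),np.sin(a),0]);ey=np.array([-ex[1],ex[0],0]);H=np.array([551,241,52.])
def st():
    s=arm.read_state();M=R.from_quat(s["ee_rot"]).as_matrix();d=s["position"]-H
    print("X",round(d@ex,1),"Y",round(d@ey,1),"tipz",round(s["position"][2]+33,1),"yaw",np.degrees(np.arctan2(M[1,1],M[0,1])).round(1)+180,s["contact_force"].round(1),s["clock"])
    return s
E
python3 -c "
from lc import *
st()
for th,r in((1.73,150),(1.55,150),(1.35,148),(1.15,145),(.95,140),(.75,132),(.55,124),(.35,115),(.15,107),(0,100)): print(th,'X',round(-r*np.cos(th)+60*np.sin(th)+11,1),'tipz',round(52+r*np.sin(th)+60*np.cos(th),1))"
```

```text
X 114.9 Y 1.0 tipz 181.5 yaw 8.199999999999989 [ 0.1 -0.2  1.7] 17.65
1.73 X 94.0 tipz 190.6
1.55 X 67.9 tipz 203.2
1.35 X 37.1 tipz 209.5
1.15 X 6.5 tipz 208.9
0.95 X -21.6 tipz 200.8
0.75 X -44.7 tipz 185.9
0.55 X -63.4 tipz 168.0
0.35 X -76.5 tipz 147.8
0.15 X -85.8 tipz 127.3
0 X -89.0 tipz 112.0
```

Call:
drive_tool --pt "1 10 0 -3 0" --pt "1 18 0 -6 0" --pt "1 26 0 -10 0" --pt "1 34 0 -14 0" --pt "1 42 0 -18 0" --pt "1 50 0 -22 0" --pt "1 58 0 -24 0" --pt "1 66 0 -26 0" --pt "1 74 0 -28 0" --pt "1 78 0 -28 0" --pt "1 78 0 -28 0"

```text
clock: 18.75
position: [544.6, 276.4, 176.5]
ee_rot: [0.755, -0.655, 0.0, 0.0]
contact_force: [1.1, -0.4, 0.3]
gripper_width: 0.0
grasp_force: 0.6
```

```bash
python3 - <<'E'
from lc import *
st();t=arm.get_image("scene");cv2.imwrite("pics/l1.png",t)
def q(i):
    h=cv2.cvtColor(i,cv2.COLOR_BGR2HSV);m=cv2.inRange(h,(20,130,40),(34,255,255));m[:,:300]=0;m[:,425:]=0
    k=max(cv2.findContours(m,0,2)[0],key=cv2.contourArea);return cv2.boundingRect(m),cv2.contourArea(k)
print(q(cv2.imread("pics/r_s.png")),q(t))
E
```

```text
X 35.9 Y 1.4 tipz 209.5 yaw 8.099999999999994 [ 1.1 -0.4  0.3] 18.75
((353, 105, 53, 69), 2175.0) ((348, 112, 46, 62), 1820.5)
```

Call:
drive_tool --pt "1 8 0 0 0" --pt "1 17 0 0 0" --pt "1 26 0 0 0" --pt "1 35 0 2 0" --pt "1 44 0 4 0" --pt "1 53 0 7 0" --pt "1 61 0 11 0" --pt "1 69 0 16 0" --pt "1 76 0 20 0" --pt "1 81 0 24 0" --pt "1 81 0 24 0"

```text
clock: 19.9
position: [555.3, 196.0, 151.0]
ee_rot: [0.755, -0.655, -0.001, 0.001]
contact_force: [-0.9, -0.2, 0.0]
gripper_width: -0.1
grasp_force: 0.0
```

```bash
cat >> lc.py <<'E'
def q(i):
    h=cv2.cvtColor(i,cv2.COLOR_BGR2HSV);m=cv2.inRange(h,(20,130,40),(34,255,255));m[:,:300]=0;m[:,425:]=0
    return cv2.boundingRect(m)
E
python3 - <<'E'
from lc import *
st();t=arm.get_image("scene");cv2.imwrite("pics/l2.png",t);print(q(t))
S=cam("scene")
for th in (.6,.7,.75,.8,.9,1.0):
    P=[H+(-170*np.cos(th)+d*np.sin(th))*ex+b*58*ey+np.array([0,0,170*np.sin(th)+d*np.cos(th)]) for b in(-1,1) for d in(0,60)]
    print(th,proj(S,P).round(0).tolist())
E
```

```text
X -45.1 Y 2.0 tipz 184.0 yaw 8.099999999999994 [-0.9 -0.2  0. ] 19.9
(328, 137, 62, 39)
0.6 [[355.0, 183.0], [364.0, 164.0], [323.0, 162.0], [331.0, 143.0]]
0.7 [[358.0, 178.0], [368.0, 158.0], [326.0, 157.0], [335.0, 138.0]]
0.75 [[359.0, 175.0], [370.0, 156.0], [327.0, 154.0], [337.0, 135.0]]
0.8 [[361.0, 172.0], [372.0, 153.0], [328.0, 151.0], [339.0, 133.0]]
0.9 [[364.0, 167.0], [376.0, 148.0], [331.0, 146.0], [343.0, 128.0]]
1.0 [[367.0, 162.0], [380.0, 143.0], [335.0, 141.0], [346.0, 123.0]]
```

Call:
drive_tool --pt "1 6 0 4 0" --pt "1 11 0 9 0" --pt "1 16 0 14 0" --pt "1 20 0 19 0" --pt "1 24 0 25 0" --pt "1 28 0 31 0" --pt "1 32 0 37 0" --pt "1 36 0 44 0" --pt "1 39 0 51 0" --pt "1 41 0 57 0" --pt "1 41 0 57 0"

```text
clock: 21.05
position: [560.9, 156.1, 93.7]
ee_rot: [0.755, -0.655, -0.001, 0.001]
contact_force: [0.5, 0.1, -0.2]
gripper_width: -0.0
grasp_force: 0.0
```

Call:
drive_tool --pt "1 1 0 4 0" --pt "1 2 0 8 0" --pt "1 3 0 11 0" --pt "1 3 0 11 0"

```text
clock: 21.45
position: [562.1, 153.7, 83.8]
ee_rot: [0.756, -0.655, -0.0, 0.0]
contact_force: [0.1, 0.0, -0.5]
gripper_width: 0.3
grasp_force: 0.0
```

```bash
python3 - <<'E'
from lc import *
st();t=arm.get_image("scene");cv2.imwrite("pics/l3.png",t);print(q(t))
S=cam("scene")
for th in (0,.05,.1,.15,.2):
    P=[H+(-170*np.cos(th)+d*np.sin(th))*ex+b*58*ey+np.array([0,0,170*np.sin(th)+d*np.cos(th)]) for b in(-1,1) for d in(0,60)]
    print(th,proj(S,P).round(1).tolist())
E
```

```text
X -88.0 Y 1.1 tipz 116.8 yaw 8.099999999999994 [ 0.1  0.  -0.5] 21.45
(319, 5, 93, 202)
0 [[346.5, 208.3], [347.7, 196.8], [316.9, 187.6], [316.8, 175.5]]
0.05 [[346.7, 206.7], [348.6, 194.3], [317.0, 185.9], [317.5, 173.1]]
0.1 [[347.0, 205.0], [349.6, 191.8], [317.1, 184.1], [318.3, 170.5]]
0.15 [[347.4, 203.2], [350.7, 189.3], [317.3, 182.2], [319.2, 168.0]]
0.2 [[347.9, 201.2], [351.9, 186.6], [317.6, 180.2], [320.2, 165.3]]
```

Call:
drive_tool --pt "1 0 0 2 0" --pt "1 0 0 4 0" --pt "1 0 0 4 0"

```text
clock: 21.8
position: [562.4, 153.7, 80.2]
ee_rot: [0.756, -0.655, -0.0, -0.0]
contact_force: [0.1, -0.4, 0.3]
gripper_width: -0.0
grasp_force: 0.3
```

Call:
drive_tool --pt "1 0 0 1 0" --pt "1 0 0 2 0" --pt "1 0 0 2 0"

```text
clock: 22.1
position: [562.4, 153.7, 79.9]
ee_rot: [0.756, -0.655, 0.0, -0.0]
contact_force: [-3.0, -1.4, 8.4]
gripper_width: 0.5
grasp_force: 4.4
```

Call:
drive_tool --pt "1 0 0 1 0" --pt "1 0 0 2 0" --pt "1 0 0 2 0"

```text
clock: 22.4
position: [562.5, 153.7, 79.9]
ee_rot: [0.756, -0.654, 0.001, -0.0]
contact_force: [-7.1, -1.7, 18.2]
gripper_width: 0.2
grasp_force: 8.8
```

```bash
python3 - <<'E'
from lc import *
T=cam("top");S=cam("scene");st()
def red(n,i):
    m=cv2.inRange(cv2.cvtColor(i,cv2.COLOR_BGR2HSV),(0,150,60),(3,255,255))|cv2.inRange(cv2.cvtColor(i,cv2.COLOR_BGR2HSV),(175,150,60),(180,255,255))
    k=[c for c in cv2.findContours(m,0,2)[0] if cv2.contourArea(c)>20];k=max(k,key=cv2.contourArea)
    x=cv2.moments(k);print(n,cv2.boundingRect(k));return (x["m10"]/x["m00"],x["m01"]/x["m00"])
a=red("top",cv2.imread("pics/top0.png"));b=red("scene",cv2.imread("pics/scene0.png"))
p,r=tri([T,S],[a,b]);d=p-H;print(p,r,"X",d@ex,"Y",d@ey)
# posts from top zoom
for z in(120,135):
  for w in onz(T,[(145+645/4,165+110/4),(145+655/4,165+185/4)],z): print(z,(w-H)@ex,(w-H)@ey)
for th in (1.75,1.9,2.0):
  for r_,t in((105,-8),(105,8),(75,8)): print(th,r_,t,"X",round(-192+r_*np.cos(th)-t*np.sin(th),1),"z",round(122+r_*np.sin(th)+t*np.cos(th),1))
E
```

```text
X -88.1 Y 0.7 tipz 112.9 yaw 8.199999999999989 [-7.1 -1.7 18.2] 22.4
top (308, 189, 14, 18)
scene (318, 167, 14, 17)
[582.15771303  35.40516746 202.28625883] [np.float64(0.9474298582519349), np.float64(0.947429858251838)] X -207.93031330030777 Y -2.241217923113598
120 -191.3843941557703 -20.286382016114867
120 -191.11068184665518 18.656612391761957
135 -192.05679470526496 -18.883988480124795
135 -191.78830829613474 19.315480017114645
1.75 105 -8 X -202.8 z 226.7
1.75 105 8 X -218.6 z 223.9
1.75 75 8 X -213.2 z 194.4
1.9 105 -8 X -218.4 z 223.9
1.9 105 8 X -233.5 z 218.8
1.9 75 8 X -223.8 z 190.4
2.0 105 -8 X -228.4 z 220.8
2.0 105 8 X -243.0 z 214.1
2.0 75 8 X -230.5 z 186.9
```

Call:
drive_tool --pt "1 0 0 -10 0" --pt "1 0 0 -40 0" --pt "1 0 0 -80 0" --pt "1 0 0 -120 0" --pt "1 0 0 -150 0" --pt "1 0 0 -150 0"

```text
clock: 23.0
position: [565.0, 155.0, 231.7]
ee_rot: [0.756, -0.655, 0.002, -0.005]
contact_force: [0.6, 0.8, 0.0]
gripper_width: 0.1
grasp_force: 0.0
```

```bash
python3 - <<'E'
from lc import *
st();t=arm.get_image("scene");cv2.imwrite("pics/l4.png",t)
g=t[150:230,300:400];h=cv2.cvtColor(g,cv2.COLOR_BGR2HSV);m=cv2.inRange(h,(20,130,40),(34,255,255))
print(cv2.boundingRect(m)); print(cv2.approxPolyDP(max(cv2.findContours(m,0,2)[0],key=cv2.contourArea),3,True).reshape(-1,2)+[300,150])
E
```

```text
X -87.1 Y -1.9 tipz 264.7 yaw 8.199999999999989 [0.6 0.8 0. ] 23.0
(18, 0, 66, 59)
[[364 150]
 [346 150]
 [327 168]
 [334 171]
 [331 185]
 [337 188]
 [337 200]
 [347 208]
 [380 175]
 [383 162]]
```

Call:
drive_tool --pt "1 30 0 0 0" --pt "1 70 0 0 0" --pt "1 115 0 0 0" --pt "1 155 -2 0 0" --pt "1 180 -2 0 0" --pt "1 188 -2 10 0" --pt "1 188 -2 35 0" --pt "1 188 -2 60 0" --pt "1 188 -2 70 0" --pt "1 188 -2 70 0" --pt "1 188 -2 70 0"

```text
clock: 24.15
position: [591.5, -31.7, 156.7]
ee_rot: [0.756, -0.655, 0.0, -0.0]
contact_force: [0.2, 0.0, 0.3]
gripper_width: 0.4
grasp_force: 0.0
```

```bash
python3 - <<'E'
from lc import *
st()
for th,r in((1.8,85),(1.6,85),(1.4,85),(1.2,85),(1.,85),(.8,85),(.6,85),(.4,85),(.2,85),(0,85)): print(th,'X',round(-192+r*np.cos(th)-8*np.sin(th)-11,1),'tipz',round(122+r*np.sin(th)+8*np.cos(th),1))
E
```

```text
X -275.7 Y -2.1 tipz 189.7 yaw 8.199999999999989 [0.2 0.  0.3] 24.15
1.8 X -230.1 tipz 203.0
1.6 X -213.5 tipz 206.7
1.4 X -196.4 tipz 207.1
1.2 X -179.7 tipz 204.1
1.0 X -163.8 tipz 197.8
0.8 X -149.5 tipz 188.5
0.6 X -137.4 tipz 176.6
0.4 X -127.8 tipz 162.5
0.2 X -121.3 tipz 146.7
0 X -118.0 tipz 130.0
```

Call:
drive_tool --pt "1 -20 2 -8 0" --pt "1 -38 2 -13 0" --pt "1 -48 2 -15 0" --pt "1 -58 2 -17 0" --pt "1 -68 2 -17 0" --pt "1 -78 2 -17 0" --pt "1 -88 2 -16 0" --pt "1 -97 2 -14 0" --pt "1 -106 2 -11 0" --pt "1 -114 2 -7 0" --pt "1 -120 2 -3 0" --pt "1 -126 2 1 0"

```text
clock: 25.35
position: [570.9, 92.9, 154.8]
ee_rot: [0.756, -0.655, -0.0, 0.0]
contact_force: [-0.1, -0.1, 0.9]
gripper_width: -0.2
grasp_force: 0.5
```

```bash
cat >> lc.py <<'E'
def red(i):
    h=cv2.cvtColor(i,cv2.COLOR_BGR2HSV);m=cv2.inRange(h,(0,150,60),(3,255,255))|cv2.inRange(h,(175,150,60),(180,255,255));m[:,:300]=0;m[:,400:]=0
    k=max(cv2.findContours(m,0,2)[0],key=cv2.contourArea);return cv2.boundingRect(k),cv2.contourArea(k)
E
python3 - <<'E'
from lc import *
st();t=arm.get_image("scene");cv2.imwrite("pics/k1.png",t);print(red(t))
S=cam("scene")
for th in (1.8,1.2,1.,.8,.6,.4,.2,0):
    print(th,proj(S,[H+(-192+90*np.cos(th)-t_*np.sin(th))*ex+b*15*ey+[0,0,70+90*np.sin(th)+t_*np.cos(th)] for t_,b in((8,-1),(8,1),(0,0))]).round(0).tolist())
E
```

```text
X -149.4 Y 0.9 tipz 187.8 yaw 8.199999999999989 [-0.1 -0.1  0.9] 25.35
((333, 162, 15, 12), 59.0)
1.8 [[325.0, 179.0], [316.0, 173.0], [322.0, 174.0]]
1.2 [[338.0, 166.0], [329.0, 161.0], [335.0, 163.0]]
1.0 [[342.0, 164.0], [333.0, 159.0], [339.0, 161.0]]
0.8 [[345.0, 164.0], [337.0, 158.0], [342.0, 161.0]]
0.6 [[348.0, 164.0], [339.0, 158.0], [344.0, 162.0]]
0.4 [[350.0, 165.0], [341.0, 160.0], [346.0, 163.0]]
0.2 [[351.0, 167.0], [343.0, 162.0], [347.0, 166.0]]
0 [[351.0, 171.0], [343.0, 165.0], [347.0, 170.0]]
```

Call:
drive_tool --pt "1 -5 0 4 0" --pt "1 -9 0 8 0" --pt "1 -13 0 12 0" --pt "1 -16 0 17 0" --pt "1 -19 0 21 0" --pt "1 -22 0 26 0" --pt "1 -24 0 31 0" --pt "1 -26 0 36 0" --pt "1 -28 0 41 0" --pt "1 -29 0 46 0" --pt "1 -30 0 51 0" --pt "1 -30 0 51 0"

```text
clock: 26.6
position: [566.4, 121.9, 103.4]
ee_rot: [0.756, -0.655, -0.0, 0.001]
contact_force: [1.1, 0.8, 0.4]
gripper_width: 0.0
grasp_force: 0.0
```

Call:
drive_tool --pt "1 0 0 2 0" --pt "1 0 0 4 0" --pt "1 0 0 4 0"

```text
clock: 26.9
position: [566.8, 121.9, 100.2]
ee_rot: [0.756, -0.655, -0.0, 0.0]
contact_force: [0.2, 0.1, -0.3]
gripper_width: 0.2
grasp_force: 0.0
```

Call:
drive_tool --pt "1 0 0 1 0" --pt "1 0 0 2 0" --pt "1 0 0 2 0"

```text
clock: 27.2
position: [566.9, 122.0, 98.3]
ee_rot: [0.756, -0.655, -0.0, -0.0]
contact_force: [-0.4, -0.7, -0.4]
gripper_width: 0.1
grasp_force: 0.0
```

Call:
drive_tool --pt "1 0 0 1 0" --pt "1 0 0 2 0" --pt "1 0 0 2 0"

```text
clock: 27.5
position: [567.1, 122.0, 98.0]
ee_rot: [0.756, -0.655, 0.0, -0.0]
contact_force: [-2.3, 0.2, 7.9]
gripper_width: -0.1
grasp_force: 3.8
```

Call:
drive_tool --pt "1 0 0 1 0" --pt "1 0 0 2 0" --pt "1 0 0 2 0"

```text
clock: 27.8
position: [567.1, 122.0, 97.8]
ee_rot: [0.756, -0.654, 0.001, -0.0]
contact_force: [-6.7, 0.7, 15.8]
gripper_width: 0.1
grasp_force: 8.0
```

Call:
drive_tool --pt "1 0 0 -10 0" --pt "1 0 0 -40 0" --pt "1 0 0 -80 0" --pt "1 0 0 -120 0" --pt "1 30 20 -150 0" --pt "1 70 50 -170 0" --pt "1 110 90 -170 0" --pt "1 150 125 -170 0" --pt "1 190 150 -170 0" --pt "1 220 150 -170 0" --pt "1 240 150 -170 0" --pt "1 240 150 -170 0"

```text
clock: 29.0
position: [452.2, -138.9, 264.3]
ee_rot: [0.754, -0.656, 0.0, 0.0]
contact_force: [0.4, -0.3, -0.5]
gripper_width: 0.0
grasp_force: 0.0
```

```bash
python3 - <<'E'
from lc import *
st();t=arm.get_image("scene");cv2.imwrite("pics/e_s.png",t);p=arm.get_image("top");cv2.imwrite("pics/e_t.png",p)
print(red(t)); S=cam("scene");T=cam("top")
for th in (0,.05,.1,.2):
  X=[H+(-192+r*np.cos(th)-t_*np.sin(th))*ex+b*15*ey+[0,0,70+r*np.sin(th)+t_*np.cos(th)] for r in(70,105) for t_,b in((8,-1),(8,1))]
  print(th,proj(S,X).round(1).tolist(),proj(T,X).round(1).tolist())
for n,i in(("scene",t),("top",p)):
  h=cv2.cvtColor(i,cv2.COLOR_BGR2HSV)
  for c,lo,hi in(("red",(0,150,60),(3,255,255)),("yellow",(20,130,40),(34,255,255)),("blue",(105,110,60),(125,255,255)),("green",(45,120,60),(85,255,255))):
    for k in cv2.findContours(cv2.inRange(h,lo,hi),0,2)[0]:
      if cv2.contourArea(k)>60: print(n,c,cv2.boundingRect(k))
for n in("top","scene"):
  d=cv2.absdiff(cv2.imread(f"pics/{n}0.png"),p if n=="top" else t).max(2);m=cv2.morphologyEx((d>45).astype(np.uint8),cv2.MORPH_CLOSE,np.ones((5,5)))
  print(n,"changed",[cv2.boundingRect(k) for k in cv2.findContours(m,0,2)[0] if cv2.contourArea(k)>40])
E
```

```text
X -362.4 Y 150.7 tipz 297.3 yaw 7.900000000000006 [ 0.4 -0.3 -0.5] 29.0
((338, 165, 16, 15), 104.5)
0 [[346.8, 174.8], [338.7, 169.5], [354.3, 167.6], [346.3, 162.4]] [[272.6, 199.5], [274.6, 214.1], [255.6, 202.0], [257.6, 216.5]]
0.05 [[346.8, 174.1], [338.7, 168.8], [354.3, 166.6], [346.3, 161.4]] [[272.6, 199.4], [274.6, 214.0], [255.4, 201.8], [257.3, 216.4]]
0.1 [[346.7, 173.5], [338.6, 168.2], [354.3, 165.6], [346.2, 160.4]] [[272.7, 199.2], [274.6, 213.9], [255.3, 201.5], [257.2, 216.3]]
0.2 [[346.4, 172.4], [338.3, 167.0], [354.1, 163.8], [345.9, 158.6]] [[273.1, 198.8], [275.1, 213.7], [255.5, 201.0], [257.5, 216.0]]
scene red (338, 165, 16, 15)
scene yellow (318, 144, 66, 65)
scene yellow (432, 87, 12, 21)
scene blue (298, 294, 25, 22)
scene blue (202, 246, 51, 52)
scene blue (325, 88, 64, 37)
scene blue (414, 13, 39, 35)
scene green (585, 317, 55, 83)
scene green (347, 239, 43, 40)
top yellow (24, 223, 37, 30)
top yellow (215, 177, 89, 66)
top blue (93, 271, 95, 110)
top blue (437, 190, 72, 26)
top blue (396, 110, 28, 26)
top green (301, 100, 43, 36)
top changed [(224, 238, 397, 162), (370, 199, 67, 32), (153, 177, 169, 76)]
scene changed [(243, 208, 48, 51), (0, 161, 24, 24), (318, 105, 88, 104), (172, 52, 80, 107), (160, 0, 141, 43), (0, 0, 60, 79)]
```

```bash
python3 -c "
from bench import arm
print(arm.job_done())"
```

```text
the job is handed in; nothing more can be done
None
```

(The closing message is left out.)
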